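# Hang the vial basket on the drip stand and start its hold-down bolt

## Task

Hang the wire basket by its blue handle on the hook of the drip stand and let go of it. Then start the stand's hold-down bolt by its red knob: turn it backward (anticlockwise seen from above) until it drops onto the start of the thread, then forward (clockwise) one full turn counted from that drop. Finish with the gripper still closed on the red knob, holding the started bolt, the basket hanging free on the hook, and leave the other things on the bench where they are.

Things in the scene. Friction and masses are not known exactly. Their poses are not given: they have to be found in the camera images.
- basket_handle (a point): centre of the blue handle bar of the loose wire basket (200 g, three capped vials in it). Basket: 80 mm along its x, 116 mm along its y, rim 47 mm high, vials up to 54 mm. The handle is a straight bar 10 mm thick and 98 mm long lying along the basket's y, its centre line 140 mm above the underside (this point), joined to the basket by a thin upright wire at each end (y = +-58 mm); between rim and bar the loop is open. Axes: those of the basket, z up.
- stand: the fixed drip stand, one piece. Grey base plate 150 mm along x, 320 mm along y, 12 mm thick; origin under its centre. At its -y end (y = -110 mm, x = +55 mm) stands a steel post, 237 mm high, 18 mm thick; near its top a hook of 8 mm wire runs out along the stand's -x. At its +y end stands the brass threaded boss (48 mm across, top 52 mm above the bench) with the red-knobbed bolt. Axes: x points from the hook's tip to the post, z up.
- hook_seat (a point): where the centre line of the basket's bar lies when it hangs in the low seat of the hook (214 mm above the bench, bar along the stand's y). The hook's open, upturned tip lies 25 mm from here along the stand's -x and its top is 13 mm higher than this point; towards the post (75 mm along +x) the wire rises to 9 mm above this point. The bar comes from the -x side, passes over the tip with the hook inside the handle's loop, and is then lowered. Axes: those of the stand.
- knob_grip (a point): centre of the round red knob on the bolt (42 mm across, 26 mm high, ribbed plastic, a white stripe on its top): on the vertical axis of the bolt, half-way up the knob; it moves up and down with the bolt. At the start the knob's underside stands 30 mm above the boss, with a steel shank 22 mm thick below. The bolt is captive: it cannot be drawn out (up to 4 mm of lift).
- boss_top (a point): centre of the top face of the brass boss, on the bolt's axis. Axes: those of the stand.
- bolt_turn (a joint): turning of the bolt, rad; grows forward (clockwise from above), falls backward (anticlockwise). 0 is the edge of the thread's start: at the start it reads about 0.8 to 2.4 with the bolt riding on a flat crest; turned back past about -0.12 the bolt is free to drop. It stops at -0.5, and forward at 10. Stiffness: friction of about 0.05 N m. It reads about 6.28 one turn after the drop.
- bolt_sink (a joint): how far the bolt has sunk below its starting height, m (positive down). 0 on the crest; about 0.005 to 0.0055 once it has dropped (it falls by its own weight of 1.7 N within about 0.15 s if the fingers open or follow it, not while a still gripper holds it up); then 0.008 more for each turn forward, 0.0137 at bolt_turn 6.28, drawn by the thread, with some 0.7 mm of play.
- jar: bystander, to be left alone: white capped jar, 56 mm across, 65 mm high; origin at the centre of its underside
- driver: bystander, to be left alone: screwdriver with an orange handle, lying flat; origin at the centre of its underside
- cup: bystander, to be left alone: white plastic cup, 60 mm across, 60 mm high; origin at the centre of its underside
- basket: the wire basket itself; origin at the centre of its underside, axes as at basket_handle

How it is judged:
On the way, in this order (a step that is already met when the one before it is completed fails the run):
1. the basket hangs by its handle on the hook, released (contact force between basket and stand above 0.5 N and distance between basket_handle and hook_seat below 0.025 m and contact force between the fingers and basket below 0.05 N and angle between basket_handle's own z axis and vertical below 0.4 rad and linear speed of basket below 0.08 m/s), for 0.2 s.
2. the bolt, turned backward, has dropped onto the start of the thread (value of joint bolt_turn below 0.3 rad and value of joint bolt_sink above 0.004 m), for 0.1 s.
At the end, for the whole second after the job is handed in: Bolt one turn (within about 60 degrees) forward of the thread start, 11 to 16.5 mm below its start height, knob gripped with over 2 N; basket hangs still by its handle on the hook (bar within 25 mm of the seat, tilt under 0.4 rad), not touched by the robot (contact force between basket and stand above 0.5 N and distance between basket_handle and hook_seat below 0.025 m and contact force between each of the fingers, the arm and basket below 0.05 N and angle between basket_handle's own z axis and vertical below 0.4 rad and linear speed of basket below 0.1 m/s and value of joint bolt_turn between 5.2 and 7.4 rad and value of joint bolt_sink between 0.011 and 0.0165 m and contact force between the fingers and bolt_turn above 2 N); the arm keeps its last pose, push and grip.
It fails at once if the bolt is turned forward before it has dropped into the thread (value of joint bolt_turn above 3.2 rad and value of joint bolt_sink below 0.003 m).
It fails at once if another thing on the bench is moved by more than 3 cm (distance of any of media_bottle, green_box, red_tray, yellow_box, jar, cup, driver from where it was at the start of the episode above 0.03 m).
It also fails if it takes over 72 s, if anything falls off the work surface, if the arm or the gripper's body presses on something with over 40 N, if the wrist force passes 120 N, or if a joint passes its speed limit or range.

## Robot

A 6-joint arm with a two-finger parallel gripper is mounted at the origin on the work surface. World frame = base frame: x ahead of the robot, y to its left, z up, the work surface at z = 0. Lengths are in m, angles in rad, forces in N, time in s.
With the tool pointing down it reaches from about 0.4 to 0.825 m from the base axis. Payload 7 kg.
Tool frame: the origin (TCP) lies between the finger pads; the fingertips stand 11 mm ahead of it and the grasp point (between the pads) lies 8 mm behind it; x points along the fingers, z is the direction in which the jaws open and shut, and the axes are right-handed (so a half turn about x gives the same grasp; the last joint's range is limited). The gripper opens to 88 mm and grips with 3 to 60 N. Pads are 19 mm wide; open, the fingers measure 130 mm over their backs; the gripper's body (78 mm by 193 mm) begins 47 mm behind the grasp point.
Start: joints at [-1.021, 0.359, 0.012, 0, -1.224, -0.288], TCP at [0.175, -0.652, 0.238] pointing down, gripper open.
Joint ranges: [-3.07, 3.07], [-1.43, 2.12], [-1.02, 1.25], [-3.03, 1.67], [-3.05, -0], [-3.03, 3.03]. Speed limits (rad/s): [2.39, 2.39, 3.01, 3.14, 3.14, 3.14].

## Interface

Orientations are given as [roll, pitch, yaw] about the fixed x, y, z axes, in that order (R = Rz(yaw) Ry(pitch) Rx(roll)).
In Python, from station import arm gives the robot as it stands.
- The arm moves only by the tool jog_arm, never from a script. Its argument "motion" is a list of rows, each an object of numbers: "dx", "dy", "dz": the shift along the tool's x, y, z in m; "twist": the turn about the tool's x in degrees. In form: [{"dx": .., "dy": .., "dz": .., "twist": ..}, ...]. A call has 1 to 20 rows; each row is the pose to reach, as a shift and turn from the pose commanded when the call began, along the tool's axes at that moment; what a row does not reach only later rows make up. A row lasts 1/12 s, in which the tool goes at most 41.7 mm and 7.16 degrees, less where a joint would pass 70% of its speed; a pose out of reach is approached as far as the arm can. A call with a gripper value outside its range is refused whole. "gripper" is the finger opening in m, from 0 to 0.0876, set as the call begins (left out, the last holds). The fingers move at their own pace and stop on an object; "newtons" is the grip in N (left out, the last holds). Time passes only in rows, so rows that repeat a pose let the fingers close. It gives the time, the measured TCP pose, the force and the opening at its end, in the units of the state.
- arm.get_state(): the state, without advancing time (a new reading comes with each control period).
- arm.grab_frame(name): name is "side" or "top" or "wrist"; returns the picture (400x640x3 uint8, red, green, blue); there is no depth.
- arm.camera_model(name): a dict with "camera_matrix" (3x3 intrinsics, pixels), "eye" and "attitude" of the camera in the world. Camera axes: x right, y down, z forward; pixel columns grow to the right and rows downward; lengths in m; the calibration is good to about 2 mm. A picture is of the moment at which its call begins: read the wrist's pose just before it. camera_model takes no time and is no camera call; for the wrist camera it gives the pose at the moment of the call.
- arm.job_done(): hands the job in, once; it reports no verdict.
The state is a dict: "t": time; "q": joint angles; "qd": joint speeds; "joint_efforts": joint torques, N m; "eef_pos": TCP position; "ee_rot": TCP orientation; "force": force on the tool from outside, world axes, zero at the start; "moment": the same for the moment, N m; "width": finger opening in m.
Only numpy, scipy, OpenCV 4.12 (cv2) and the standard library are available. Lean on these libraries where they do the work, as an engineer would, in place of code of your own. Each camera call takes 0.05 s, during which the arm holds its last target.

## Working session

There is one attempt and no reset: what is moved stays moved. The work goes in short steps, Python scripts to look and compute and a tool call to move; the robot and the scene stay as the last step left them, time stands still between calls to the robot, and variables do not carry over. Pictures are saved under pics/ and viewed, and the job is handed in when it is done.

Besides the shell and the picture viewer there is one more tool, called in YAML: its name, and indented under it one key for each argument. jog_arm: Moves the arm, as the interface text tells. Its arguments: {"type":"object","properties":{"motion":{"type":"array"},"gripper":{"type":"number"},"newtons":{"type":"number"}},"required":["motion"]}

```bash
ls; mkdir -p pics
python3 - <<'E'
from station import arm
import cv2,numpy as np
s=arm.get_state();print({k:np.round(v,3).tolist() for k,v in s.items()})
for n in("side","top","wrist"):
    m=arm.camera_model(n);print(n,{k:np.round(v,4).tolist() for k,v in m.items()})
    cv2.imwrite(f"pics/{n}0.png",arm.grab_frame(n)[:,:,::-1])
E
```

```text
pics
{'t': 0.0, 'q': [-1.021, 0.359, 0.011, -0.0, -1.224, -0.288], 'qd': [-0.002, -0.0, -0.001, 0.0, 0.001, -0.001], 'joint_efforts': [0.001, -58.271, 29.305, 6.997, 0.007, -0.0], 'eef_pos': [0.175, -0.652, 0.237], 'ee_rot': [0.072, 1.569, 1.904], 'force': [-0.358, -0.31, -0.133], 'moment': [0.017, -0.012, 0.024], 'width': 0.088}
side {'camera_matrix': [[444.5482, 0.0, 322.1801], [0.0, 444.5482, 197.0245], [0.0, 0.0, 1.0]], 'eye': [0.0546, 0.5995, 1.0509], 'attitude': [-2.3807, -0.0027, -2.6122]}
top {'camera_matrix': [[520.0715, 0.0, 309.7788], [0.0, 520.0715, 194.9057], [0.0, 0.0, 1.0]], 'eye': [0.3349, -0.1286, 1.3627], 'attitude': [-3.0169, -0.0041, -1.5793]}
wrist {'camera_matrix': [[330.3673, 0.0, 319.6472], [0.0, 330.3673, 199.3438], [0.0, 0.0, 1.0]], 'eye': [0.1067, -0.6697, 0.3841], 'attitude': [2.8778, -0.0017, 1.8309]}
```

View pics/side0.png

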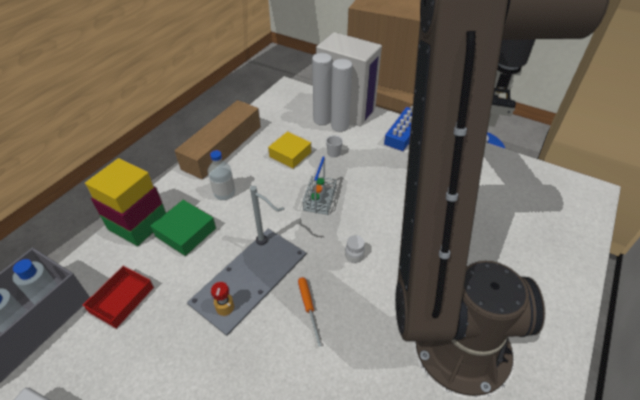

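View pics/top0.png

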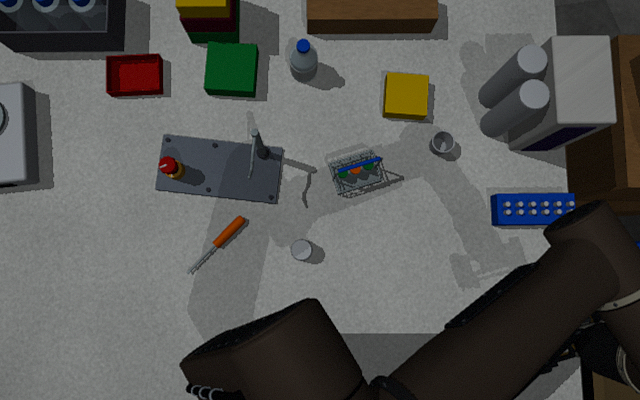

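View pics/wrist0.png

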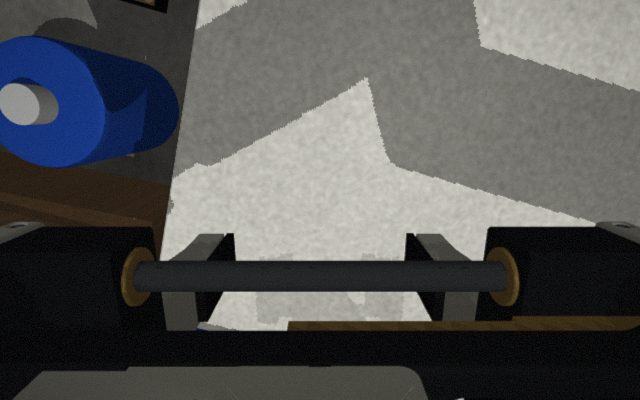

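Run:
```python
import cv2
t=cv2.imread("pics/top0.png");s=cv2.imread("pics/side0.png")
def z(im,x,y,w,h,f,n):
    cv2.imwrite(n,cv2.resize(im[y:y+h,x:x+w],None,fx=f,fy=f,interpolation=cv2.INTER_CUBIC))
z(t,150,120,160,100,5,"pics/tz1.png");z(t,310,130,100,75,8,"pics/tz2.png");z(s,180,150,180,185,3,"pics/sz1.png")
z(s,290,140,70,80,7,"pics/sz2.png")
```

```text
(no output)
```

View pics/tz1.png

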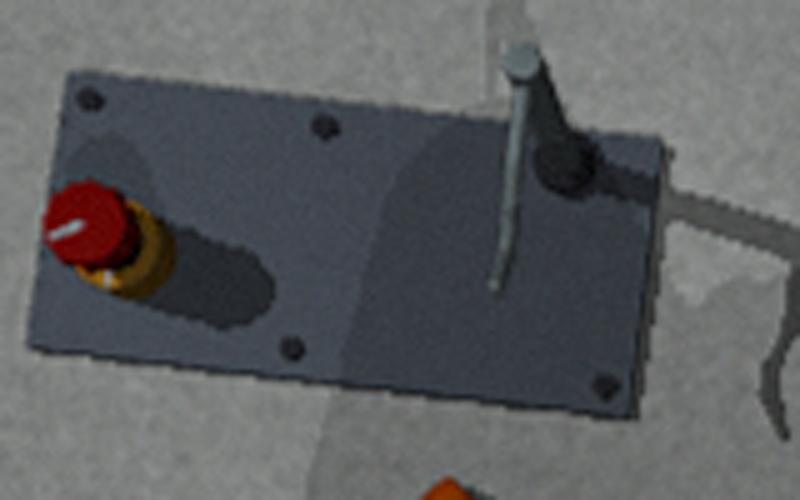

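View pics/tz2.png

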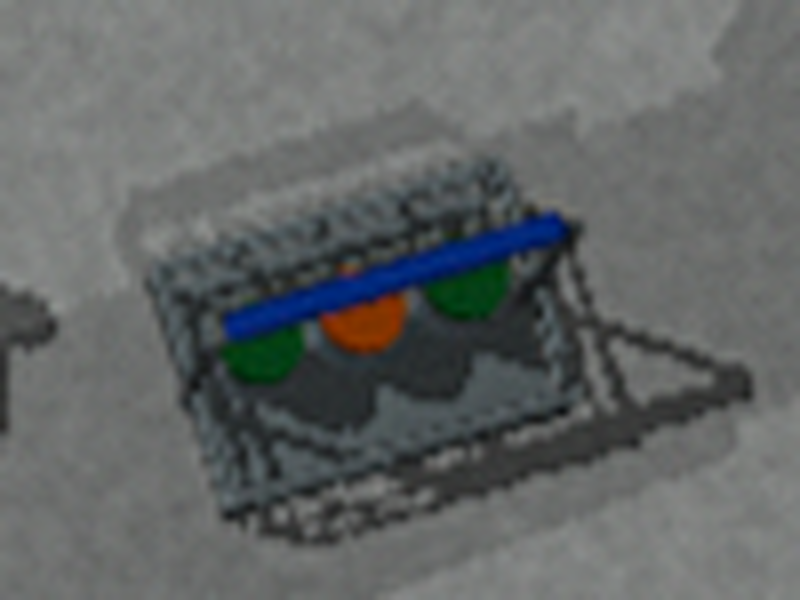

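View pics/sz1.png

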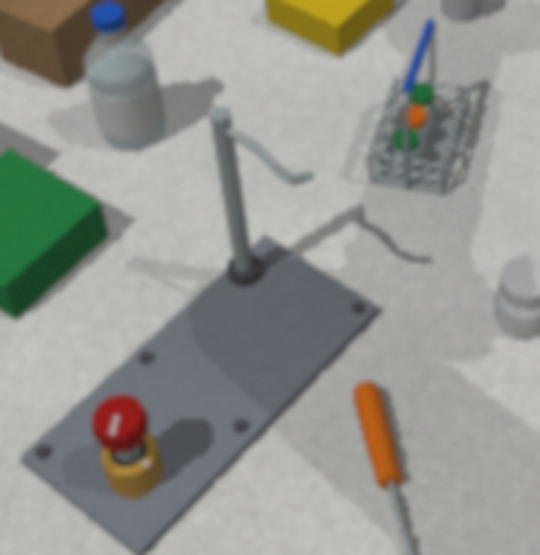

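View pics/sz2.png

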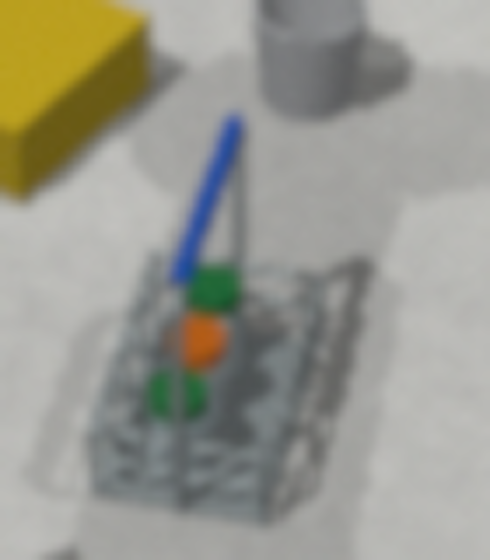

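```bash
cat > h.py <<'E'
import numpy as np,cv2
from scipy.spatial.transform import Rotation as R
from scipy.optimize import least_squares
from station import arm
def cam(n):
    m=arm.camera_model(n);return np.array(m["camera_matrix"]),np.array(m["eye"]),R.from_euler('xyz',m["attitude"]).as_matrix()
def proj(c,P):
    K,e,A=c;p=(np.atleast_2d(P)-e)@A;p=p@K.T;return p[:,:2]/p[:,2:]
def ray(c,uv,z):
    K,e,A=c;d=A@np.linalg.inv(K)@np.array([uv[0],uv[1],1.]);return e+d*(z-e[2])/d[2]
def tf(p,L):
    c,s=np.cos(p[2]),np.sin(p[2]);L=np.atleast_2d(L);return np.c_[L[:,0]*c-L[:,1]*s+p[0],L[:,0]*s+L[:,1]*c+p[1],L[:,2]]
E
python3 - <<'E'
from h import *
T,S=cam("top"),cam("side")
tc=np.array([(68,72),(663,140),(636,418),(30,347)])/5+[150,120]
sc=np.array([(22,458),(265,238),(378,310),(140,551)])/3+[180,150]
L=np.array([(.075,.16,.012),(.075,-.16,.012),(-.075,-.16,.012),(-.075,.16,.012)])
for w in((1,0),(0,1),(1,1)):
    f=lambda p:np.r_[w[0]*(proj(T,tf(p,L))-tc).ravel(),w[1]*(proj(S,tf(p,L))-sc).ravel()]
    r=least_squares(f,[.5,0,0]);print("stand",r.x.round(4),r.fun.round(1))
p=r.x
th=np.array([(226,328),(565,228)])/8+[310,130]
sh=np.array([(182,274),(236,122)])/7+[290,140]
Lh=np.array([(0,.049,.14),(0,-.049,.14)])
for w in((1,0),(0,1),(1,1)):
    f=lambda p:np.r_[w[0]*(proj(T,tf(p,Lh))-th).ravel(),w[1]*(proj(S,tf(p,Lh))-sh).ravel()]
    r=least_squares(f,[.5,-.2,0]);print("handle",r.x.round(4),r.fun.round(1))
# knob top centre z=52+30+26
kt=np.array([85,224])/5+[150,120]; ks=np.array([119,421])/3+[180,150]
print("knob",ray(T,kt,.108),ray(S,ks,.108))
# post top z=.237; hook tip z=.227
print("post",ray(T,np.array([521,63])/5+[150,120],.237),tf(p,[.055,-.11,.237]))
print("posts",ray(S,np.array([221,117])/3+[180,150],.237))
print("tip",ray(T,np.array([496,287])/5+[150,120],.225),ray(S,np.array([308,177])/3+[180,150],.225),"seat",tf(p,[.055-.075,-.11,.214]))
for n,px in(("jar",(302,250)),("cup",(441,145))):print(n,ray(T,px,.06))
E
```

```text
stand [ 0.5757  0.1006 -0.1205] [ 0.2 -0.1  0.9 -0.4 -0.4 -0.  -0.6  0.5 -0.  -0.  -0.  -0.   0.  -0.
  0.  -0. ]
stand [ 0.5718  0.1065 -0.124 ] [-0.   0.  -0.   0.  -0.   0.  -0.   0.  -1.  -0.2  0.1 -1.3  1.1 -0.8
 -0.1  1.4]
stand [ 0.5743  0.1031 -0.1213] [-0.8  0.3  0.   0.2 -1.4  0.6 -1.6  1.  -0.7 -1.4 -0.1 -2.4  0.9 -2.1
  0.1 -0.1]
handle [ 0.5597 -0.2542  0.2807] [ 1.6 -0.5 -1.6  0.5 -0.  -0.   0.  -0. ]
handle [ 0.5573 -0.2512  0.2946] [ 0.   0.  -0.   0.   0.  -0.1 -0.   0.1]
handle [ 0.5591 -0.2536  0.2859] [ 1.4 -0.1 -1.9  0.7 -0.2 -0.8 -0.  -0.5]
knob [0.56910537 0.21355121 0.108     ] [0.56255647 0.22137804 0.108     ]
post [ 0.61591851 -0.01258503  0.237     ] [[ 0.61559592 -0.0127112   0.237     ]]
posts [ 0.6102216  -0.00573127  0.237     ]
tip [ 0.51754887 -0.00077556  0.225     ] [0.51406003 0.00542841 0.225     ] seat [[ 0.54114738 -0.00363295  0.214     ]]
jar [ 0.35994358 -0.11480666  0.06      ]
cup [ 0.6240884  -0.47209743  0.06      ]
```

Run:
```python
from h import *
s=arm.get_state();A=R.from_euler('xyz',s["ee_rot"]).as_matrix();print(A.round(3))
K,e,C=cam("wrist");print("cam in tool",(A.T@(e-s["eef_pos"])).round(4));print((A.T@C).round(3))
yz=np.arctan2(A[1,2],A[0,2]);print("yaw of jaw",yz, "q1",s["q"][0],"q6",s["q"][5])
```

```text
[[-0.    -0.966 -0.259]
 [ 0.001 -0.259  0.966]
 [-1.     0.     0.001]]
cam in tool [-0.1474  0.0703  0.0003]
[[-0.    -0.261  0.965]
 [-0.002 -0.965 -0.261]
 [ 1.    -0.002 -0.   ]]
yaw of jaw 1.8325252232967442 q1 -1.0208971357303611 q6 -0.2880826346290658
```

jog_arm:
  motion:
    - {"dy": -0.473,"dz": 0.313,"twist": -91}
    - {"dy": -0.473,"dz": 0.313,"twist": -91}
    - {"dy": -0.473,"dz": 0.313,"twist": -91}
    - {"dy": -0.473,"dz": 0.313,"twist": -91}
    - {"dy": -0.473,"dz": 0.313,"twist": -91}
    - {"dy": -0.473,"dz": 0.313,"twist": -91}
    - {"dy": -0.473,"dz": 0.313,"twist": -91}
    - {"dy": -0.473,"dz": 0.313,"twist": -91}
    - {"dy": -0.473,"dz": 0.313,"twist": -91}
    - {"dy": -0.473,"dz": 0.313,"twist": -91}
    - {"dy": -0.473,"dz": 0.313,"twist": -91}
    - {"dy": -0.473,"dz": 0.313,"twist": -91}
    - {"dy": -0.473,"dz": 0.313,"twist": -91}
    - {"dy": -0.473,"dz": 0.313,"twist": -91}
    - {"dy": -0.473,"dz": 0.313,"twist": -91}
    - {"dy": -0.473,"dz": 0.313,"twist": -91}
    - {"dy": -0.473,"dz": 0.313,"twist": -91}
    - {"dy": -0.473,"dz": 0.313,"twist": -91}
  gripper: 0.0876

```text
invalid input
```

```bash
cat >> h.py <<'E'
def st(n=None,f=1):
    s=arm.get_state();A=R.from_euler('xyz',s["ee_rot"]).as_matrix()
    print("t",round(s["t"],2),"q",np.round(s["q"],3),"pos",np.round(s["eef_pos"],4),"jawyaw",round(np.arctan2(A[1,2],A[0,2])%(2*np.pi),4),"F",np.round(s["force"],2),"M",np.round(s["moment"],3),"w",round(s["width"],4))
    if n:
        w=n.split("_")[0];c=cam(w);im=arm.grab_frame(w)[:,:,::-1];cv2.imwrite(f"pics/{n}.png",im)
        return s,A,c,im
    return s,A
E
python3 -c "
from h import *
s,A,c,im=st('wrist_1');print(A.round(3))
print(proj(c,tf([.5591,-.2536,.286],[[0,.049,.14],[0,-.049,.14],[0,0,.14]])))
np.save('w1.npy',np.array([*c],dtype=object),allow_pickle=True)"
```

```text
t 0.15 q [-1.021  0.359  0.011 -0.    -1.224 -0.288] pos [ 0.1746 -0.6517  0.2368] jawyaw 1.8325 F [ 1.17 -0.65 -0.16] M [ 0.007 -0.023  0.038] w 0.0877
[[-0.    -0.966 -0.259]
 [ 0.001 -0.259  0.966]
 [-1.     0.     0.001]]
[[612.0406543  601.90388728]
 [526.08847425 603.51638496]
 [569.03480792 602.71069436]]Traceback (most recent call last):
  File "<string>", line 5, in <module>
    np.save('w1.npy',np.array([*c],dtype=object),allow_pickle=True)
                     ~~~~~~~~^^^^^^^^^^^^^^^^^^^
ValueError: could not broadcast input array from shape (3,3) into shape (3,)
```

View pics/wrist_1.png

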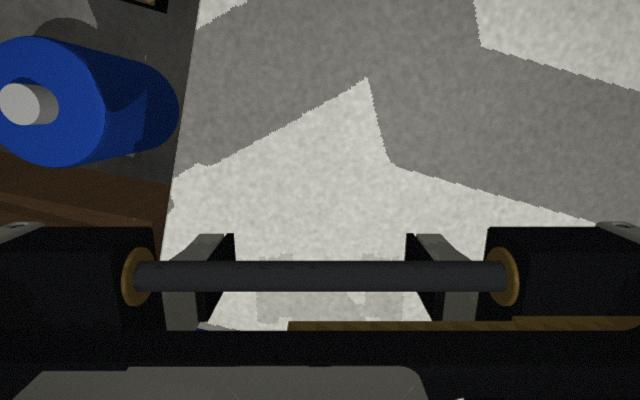

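The wrist view is unchanged because the move was refused. I'll include all four keys this time.

jog_arm:
  motion:
    - {"dx": 0,"dy": -0.473,"dz": 0.313,"twist": -91}
    - {"dx": 0,"dy": -0.473,"dz": 0.313,"twist": -91}
    - {"dx": 0,"dy": -0.473,"dz": 0.313,"twist": -91}
    - {"dx": 0,"dy": -0.473,"dz": 0.313,"twist": -91}
    - {"dx": 0,"dy": -0.473,"dz": 0.313,"twist": -91}
    - {"dx": 0,"dy": -0.473,"dz": 0.313,"twist": -91}
    - {"dx": 0,"dy": -0.473,"dz": 0.313,"twist": -91}
    - {"dx": 0,"dy": -0.473,"dz": 0.313,"twist": -91}
    - {"dx": 0,"dy": -0.473,"dz": 0.313,"twist": -91}
    - {"dx": 0,"dy": -0.473,"dz": 0.313,"twist": -91}
    - {"dx": 0,"dy": -0.473,"dz": 0.313,"twist": -91}
    - {"dx": 0,"dy": -0.473,"dz": 0.313,"twist": -91}
    - {"dx": 0,"dy": -0.473,"dz": 0.313,"twist": -91}
    - {"dx": 0,"dy": -0.473,"dz": 0.313,"twist": -91}
    - {"dx": 0,"dy": -0.473,"dz": 0.313,"twist": -91}
    - {"dx": 0,"dy": -0.473,"dz": 0.313,"twist": -91}
    - {"dx": 0,"dy": -0.473,"dz": 0.313,"twist": -91}
    - {"dx": 0,"dy": -0.473,"dz": 0.313,"twist": -91}

```text
t: 1.7
eef_pos: [0.5499, -0.2278, 0.2375]
ee_rot: [-0.443, 1.571, 2.977]
force: [-0.6, 0.2, -0.4]
width: 0.0876
```

```bash
sed -i 's/^def st/def _st/' h.py; sed -i 's/^def _st/def st/' h.py; python3 -c "
from h import *
s,A,c,im=st('wrist_1');print(A.round(3))
print(proj(c,tf([.5591,-.2536,.286],[[0,.049,.14],[0,-.049,.14],[0,0,.14]])))
import pickle;pickle.dump((c,s),open('w1.pkl','wb'))"
```

```text
t 1.7 q [-0.065  0.229 -0.17  -0.    -1.172  0.343] pos [ 0.5499 -0.2278  0.2375] jawyaw 3.4199 F [-0.61  0.16 -0.37] M [0.004 0.164 0.026] w 0.0876
[[-0.     0.275 -0.962]
 [ 0.    -0.962 -0.275]
 [-1.    -0.     0.   ]]
[[317.78788541 230.23561585]
 [316.30839044 100.39804724]
 [317.0862788  168.66399979]]
```

View pics/wrist_1.png

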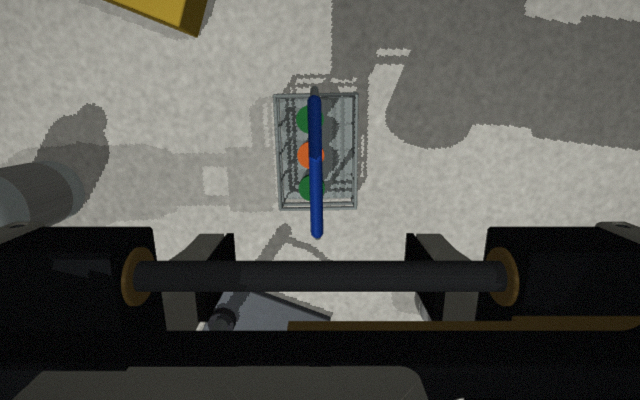

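```bash
python3 -c "
from h import *
import pickle;c,s=pickle.load(open('w1.pkl','rb'))
A=R.from_euler('xyz',s['ee_rot']).as_matrix()
a=ray(c,(317,237),.14);b=ray(c,(315,96),.14);m=(a+b)/2;print(a,b,m,np.linalg.norm(a-b))
u=(a-b)/np.linalg.norm(a-b);print('yaw',np.arctan2(-u[0],u[1]))
t=m+.028*u;t[2]=.134;print(t,A.T@(t-s['eef_pos']))
"
```

```text
[ 0.54432917 -0.20094126  0.14      ] [ 0.57462258 -0.30322918  0.14      ] [ 0.55947588 -0.25208522  0.14      ] 0.10667946265965254
yaw 0.2879285520974996
[ 0.55152481 -0.22523786  0.134     ] [ 0.10352957 -0.00200969 -0.00227617]
```

jog_arm:
  motion:
    - {"dx": 0.04,"dy": -0.002,"dz": -0.0023,"twist": 0}
    - {"dx": 0.075,"dy": -0.002,"dz": -0.0023,"twist": 0}
    - {"dx": 0.095,"dy": -0.002,"dz": -0.0023,"twist": 0}
    - {"dx": 0.1035,"dy": -0.002,"dz": -0.0023,"twist": 0}
    - {"dx": 0.1035,"dy": -0.002,"dz": -0.0023,"twist": 0}

```text
t: 2.17
eef_pos: [0.5506, -0.2253, 0.1322]
ee_rot: [-0.376, 1.567, 3.044]
force: [-0.3, 0.7, -0.5]
width: 0.088
```

jog_arm:
  motion:
    - {"dx": 0,"dy": 0,"dz": 0,"twist": 0}
    - {"dx": 0,"dy": 0,"dz": 0,"twist": 0}
    - {"dx": 0,"dy": 0,"dz": 0,"twist": 0}
    - {"dx": 0,"dy": 0,"dz": 0,"twist": 0}
    - {"dx": 0,"dy": 0,"dz": 0,"twist": 0}
    - {"dx": 0,"dy": 0,"dz": 0,"twist": 0}
    - {"dx": 0,"dy": 0,"dz": 0,"twist": 0}
    - {"dx": 0,"dy": 0,"dz": 0,"twist": 0}
  gripper: 0.0
  newtons: 40

```text
t: 2.83
eef_pos: [0.5523, -0.2247, 0.1342]
ee_rot: [2.681, 1.571, -0.181]
force: [0.9, -0.3, -0.2]
width: 0.04
```

```bash
python3 -c "
from h import *
st('wrist_2')"
```

```text
t 2.83 q [-0.059  0.316 -0.304  0.    -0.951  0.338] pos [ 0.5523 -0.2247  0.1342] jawyaw 3.4209 F [ 0.9  -0.33 -0.18] M [0.027 0.11  0.009] w 0.04
```

View pics/wrist_2.png

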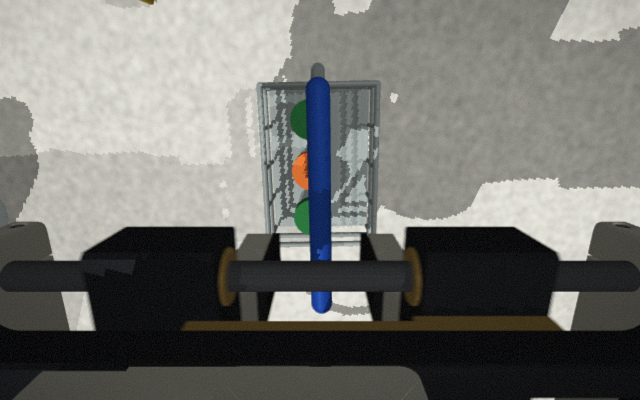

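The bar is centred between the jaws, from (318,80) to (321,310), and the fingers are still closing.

jog_arm:
  motion:
    - {"dx": 0,"dy": 0,"dz": 0,"twist": 0}
    - {"dx": 0,"dy": 0,"dz": 0,"twist": 0}
    - {"dx": 0,"dy": 0,"dz": 0,"twist": 0}
    - {"dx": 0,"dy": 0,"dz": 0,"twist": 0}
    - {"dx": 0,"dy": 0,"dz": 0,"twist": 0}
    - {"dx": 0,"dy": 0,"dz": 0,"twist": 0}
    - {"dx": 0,"dy": 0,"dz": 0,"twist": 0}
    - {"dx": 0,"dy": 0,"dz": 0,"twist": 0}

```text
t: 3.55
eef_pos: [0.5523, -0.2247, 0.134]
ee_rot: [-2.979, 1.571, 0.442]
force: [-0.3, 0.5, -0.8]
width: 0.0087
```

jog_arm:
  motion:
    - {"dx": -0.005,"dy": 0,"dz": 0,"twist": 0}
    - {"dx": -0.02,"dy": 0,"dz": 0,"twist": 0}
    - {"dx": -0.045,"dy": 0,"dz": 0,"twist": 0}
    - {"dx": -0.075,"dy": 0,"dz": 0,"twist": 0}
    - {"dx": -0.1,"dy": 0,"dz": 0,"twist": 0}
    - {"dx": -0.115,"dy": 0,"dz": 0,"twist": 0}
    - {"dx": -0.12,"dy": 0,"dz": 0,"twist": 0}
    - {"dx": -0.12,"dy": 0,"dz": 0,"twist": 0}

```text
t: 4.22
eef_pos: [0.5525, -0.2247, 0.2553]
ee_rot: [2.87, 1.569, 0.007]
force: [0.7, 0.2, -3.4]
width: 0.0085
```

```bash
python3 -c "
from h import *
st('wrist_3');st('side_3')
im=cv2.imread('pics/side_3.png');cv2.imwrite('pics/side_3z.png',cv2.resize(im[50:330,180:440],None,fx=2,fy=2))"
```

```text
t 4.22 q [-0.059  0.218 -0.143 -0.    -1.208  0.338] pos [ 0.5525 -0.2247  0.2553] jawyaw 3.4207 F [ 0.66  0.2  -3.41] M [ 0.076  0.123 -0.04 ] w 0.0085
t 4.27 q [-5.900e-02  2.200e-01 -1.450e-01 -1.000e-03 -1.207e+00  3.380e-01] pos [ 0.5518 -0.2244  0.2537] jawyaw 3.4205 F [-0.08  0.59 -2.78] M [ 0.16   0.13  -0.038] w 0.0087
```

View pics/wrist_3.png

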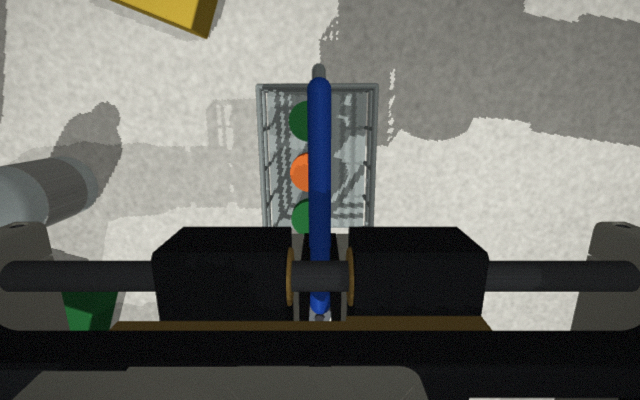

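View pics/side_3z.png

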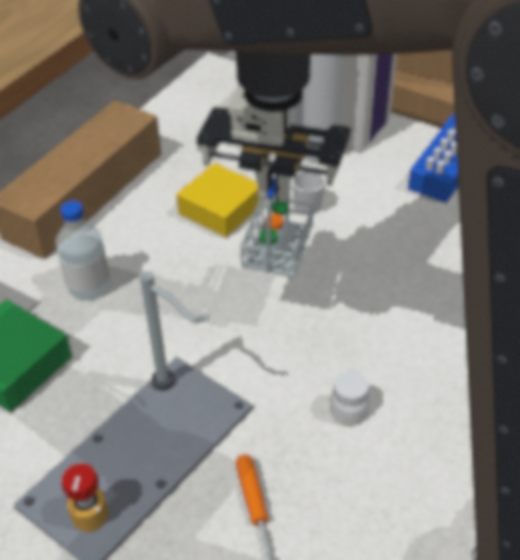

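jog_arm:
  motion:
    - {"dx": 0,"dy": -0.006,"dz": 0.02,"twist": 2}
    - {"dx": 0,"dy": -0.016,"dz": 0.045,"twist": 4}
    - {"dx": 0,"dy": -0.03,"dz": 0.06,"twist": 6}
    - {"dx": 0,"dy": -0.055,"dz": 0.058,"twist": 8}
    - {"dx": 0,"dy": -0.08,"dz": 0.05,"twist": 10}
    - {"dx": 0,"dy": -0.105,"dz": 0.042,"twist": 12}
    - {"dx": 0,"dy": -0.13,"dz": 0.034,"twist": 14}
    - {"dx": 0,"dy": -0.155,"dz": 0.026,"twist": 16}
    - {"dx": 0,"dy": -0.18,"dz": 0.018,"twist": 18}
    - {"dx": 0,"dy": -0.205,"dz": 0.01,"twist": 20}
    - {"dx": 0,"dy": -0.23,"dz": 0.003,"twist": 22}
    - {"dx": 0,"dy": -0.25,"dz": -0.003,"twist": 22.9}
    - {"dx": 0,"dy": -0.26,"dz": -0.006,"twist": 22.9}
    - {"dx": 0,"dy": -0.2635,"dz": -0.0065,"twist": 22.9}
    - {"dx": 0,"dy": -0.2635,"dz": -0.0065,"twist": 22.9}

```text
t: 5.57
eef_pos: [0.4853, 0.0307, 0.253]
ee_rot: [0.469, 1.569, -2.791]
force: [-0.3, -0.5, -2.4]
width: 0.009
```

```bash
python3 -c "
from h import *
s,A,c,im=st('wrist_4')
P=[.5757,.1006,-.1205]
print(proj(c,tf(P,[[-.02-.025,-.11,.225],[-.02,-.11,.205],[.055,-.11,.237]])))
_,_,c,im=st('top_4')
cv2.imwrite('pics/top_4z.png',cv2.resize(im[90:240,150:400],None,fx=3,fy=3))
"
```

```text
t 5.57 q [ 0.468  0.034 -0.365 -0.    -1.174 -0.587] pos [0.4853 0.0307 0.253 ] jawyaw 3.0228 F [-0.31 -0.5  -2.42] M [0.09  0.14  0.018] w 0.009
[[252.29572338 186.30604795]
 [217.29370224 178.95412977]
 [ 51.06978485 191.54396139]]
t 5.62 q [ 0.467  0.034 -0.365 -0.    -1.174 -0.587] pos [0.4854 0.0301 0.2533] jawyaw 3.0221 F [-0.01 -0.8  -3.49] M [-0.018  0.074  0.031] w 0.0091
```

View pics/wrist_4.png

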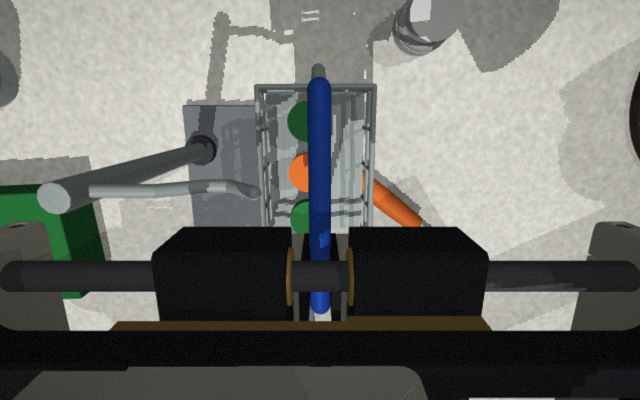

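View pics/top_4z.png

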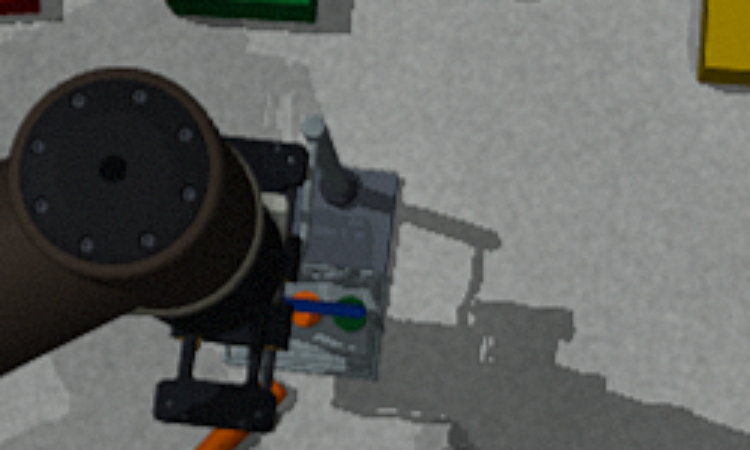

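jog_arm:
  motion:
    - {"dx": 0,"dy": 0,"dz": -0.012,"twist": 0}
    - {"dx": 0,"dy": -0.001,"dz": -0.032,"twist": 0}
    - {"dx": 0,"dy": -0.0015,"dz": -0.05,"twist": 0}
    - {"dx": 0,"dy": -0.0015,"dz": -0.0585,"twist": 0}
    - {"dx": 0.003,"dy": -0.0015,"dz": -0.0585,"twist": 0}
    - {"dx": 0.013,"dy": -0.0015,"dz": -0.0585,"twist": 0}
    - {"dx": 0.025,"dy": -0.0015,"dz": -0.0585,"twist": 0}
    - {"dx": 0.034,"dy": -0.0015,"dz": -0.0585,"twist": 0}
    - {"dx": 0.039,"dy": -0.0015,"dz": -0.0585,"twist": 0}
    - {"dx": 0.04,"dy": -0.0015,"dz": -0.0585,"twist": 0}
    - {"dx": 0.04,"dy": -0.0015,"dz": -0.0585,"twist": 0}

```text
t: 6.58
eef_pos: [0.5437, 0.0248, 0.2138]
ee_rot: [0.607, 1.57, -2.655]
force: [-0.0, -0.1, -2.2]
width: 0.0088
```

```bash
python3 -c "
from h import *
s,A,c,im=st('wrist_5');st()
"
```

```text
t 6.58 q [ 0.406  0.162 -0.312  0.    -1.097 -0.526] pos [0.5437 0.0248 0.2138] jawyaw 3.0213 F [-0.03 -0.12 -2.21] M [0.116 0.034 0.002] w 0.0088
t 6.63 q [ 0.406  0.162 -0.311  0.    -1.097 -0.526] pos [0.5441 0.0249 0.2143] jawyaw 3.0214 F [-0.24  0.56 -2.09] M [ 0.171  0.047 -0.032] w 0.0088
```

View pics/wrist_5.png

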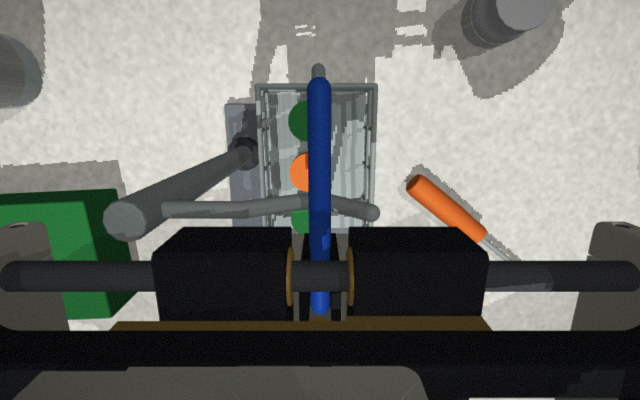

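The hook passes under the bar at (319,203) and its tip is at (375,213), so it is inside the loop with the bar over the seat. Next I lower it.

jog_arm:
  motion:
    - {"dx": 0.002,"dy": -0.002,"dz": 0,"twist": 0}
    - {"dx": 0.004,"dy": -0.003,"dz": 0,"twist": 0}
    - {"dx": 0.006,"dy": -0.003,"dz": 0,"twist": 0}
    - {"dx": 0.006,"dy": -0.003,"dz": 0,"twist": 0}

```text
t: 6.97
eef_pos: [0.5445, 0.0281, 0.208]
ee_rot: [-2.58, 1.571, 0.442]
force: [-0.2, 0.9, -2.1]
width: 0.0084
```

```bash
python3 -c "
from h import *
s,A,c,im=st('wrist_6');st()
"
```

```text
t 6.97 q [ 0.411  0.168 -0.319 -0.    -1.084 -0.531] pos [0.5445 0.0281 0.208 ] jawyaw 3.0215 F [-0.19  0.92 -2.11] M [ 0.202  0.047 -0.049] w 0.0084
t 7.02 q [ 0.411  0.168 -0.319  0.    -1.084 -0.531] pos [0.5446 0.028  0.2081] jawyaw 3.0214 F [ 0.55 -0.58 -1.84] M [0.32  0.026 0.059] w 0.0089
```

jog_arm:
  motion:
    - {"dx": 0.001,"dy": 0,"dz": 0,"twist": 0}
    - {"dx": 0.002,"dy": 0,"dz": 0,"twist": 0}
    - {"dx": 0.003,"dy": 0,"dz": 0,"twist": 0}
    - {"dx": 0.003,"dy": 0,"dz": 0,"twist": 0}

```text
t: 7.35
eef_pos: [0.5452, 0.0281, 0.2062]
ee_rot: [-2.854, 1.569, 0.168]
force: [-2.8, 3.3, 7.6]
width: 0.009
```

```bash
python3 -c "
from h import *
st();s,A,c,im=st('wrist_7');st()
"
```

```text
t 7.35 q [ 4.110e-01  1.690e-01 -3.220e-01  1.000e-03 -1.078e+00 -5.310e-01] pos [0.5452 0.0281 0.2062] jawyaw 3.0216 F [-2.85  3.31  7.56] M [ 0.754  0.839 -0.056] w 0.009
t 7.35 q [ 4.110e-01  1.690e-01 -3.220e-01  1.000e-03 -1.078e+00 -5.310e-01] pos [0.5452 0.0281 0.2062] jawyaw 3.0216 F [-2.85  3.31  7.56] M [ 0.754  0.839 -0.056] w 0.009
t 7.4 q [ 4.110e-01  1.690e-01 -3.220e-01  1.000e-03 -1.078e+00 -5.310e-01] pos [0.5452 0.0281 0.2063] jawyaw 3.0216 F [-2.27  2.17  7.14] M [ 0.709  0.74  -0.089] w 0.0082
```

View pics/wrist_7.png

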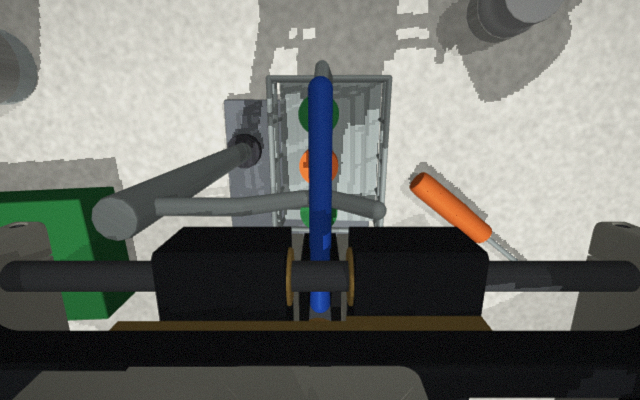

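The bar is resting on the hook, with about 9.7 N up. I'll ease off by 1.5 mm and open partway.

jog_arm:
  motion:
    - {"dx": -0.0015,"dy": 0,"dz": 0,"twist": 0}
    - {"dx": -0.0015,"dy": 0,"dz": 0,"twist": 0}

```text
t: 7.57
eef_pos: [0.5448, 0.028, 0.2072]
ee_rot: [-2.656, 1.57, 0.366]
force: [-0.1, 2.6, 1.4]
width: 0.0085
```

jog_arm:
  motion:
    - {"dx": 0,"dy": 0,"dz": 0,"twist": 0}
    - {"dx": 0,"dy": 0,"dz": 0,"twist": 0}
    - {"dx": 0,"dy": 0,"dz": 0,"twist": 0}
    - {"dx": 0,"dy": 0,"dz": 0,"twist": 0}
    - {"dx": 0,"dy": 0,"dz": 0,"twist": 0}
    - {"dx": 0,"dy": 0,"dz": 0,"twist": 0}
    - {"dx": 0,"dy": 0,"dz": 0,"twist": 0}
  gripper: 0.045

```text
t: 8.15
eef_pos: [0.5444, 0.0278, 0.2065]
ee_rot: [0.717, 1.571, -2.545]
force: [-0.7, -0.5, 0.6]
width: 0.0444
```

```bash
python3 -c "
from h import *
s,A,c,im=st('wrist_8');st()
"
```

```text
t 8.15 q [ 0.411  0.169 -0.321  0.    -1.081 -0.531] pos [0.5444 0.0278 0.2065] jawyaw 3.0211 F [-0.72 -0.45  0.62] M [0.06  0.069 0.021] w 0.0444
t 8.2 q [ 0.411  0.169 -0.321  0.    -1.081 -0.531] pos [0.5444 0.0278 0.2065] jawyaw 3.0211 F [0.37 0.3  0.36] M [ 0.023  0.146 -0.048] w 0.0446
```

View pics/wrist_8.png

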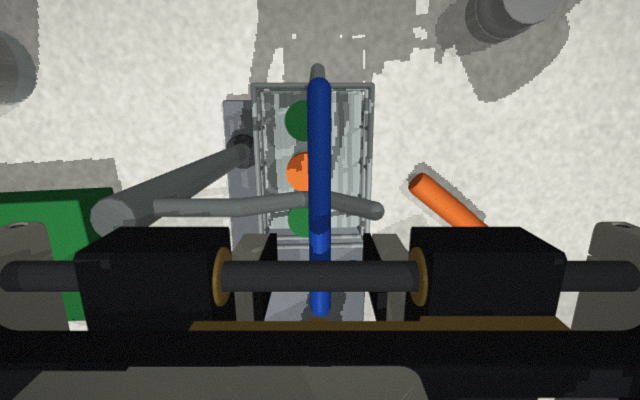

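The bar spans (318,80) to (320,312) and sits on the hook. The fingers are clear of it on both sides, so I rise straight up and then go over to the knob.

jog_arm:
  motion:
    - {"dx": -0.004,"dy": 0,"dz": 0,"twist": 0}
    - {"dx": -0.015,"dy": 0,"dz": 0,"twist": 0}
    - {"dx": -0.03,"dy": 0,"dz": 0,"twist": 0}
    - {"dx": -0.05,"dy": 0,"dz": 0,"twist": 0}
    - {"dx": -0.065,"dy": 0,"dz": 0,"twist": 0}
    - {"dx": -0.07,"dy": 0,"dz": 0,"twist": 0}
    - {"dx": -0.07,"dy": 0,"dz": 0,"twist": 0}

```text
t: 8.78
eef_pos: [0.5452, 0.0281, 0.2787]
ee_rot: [-2.707, 1.567, 0.314]
force: [-0.0, 0.4, -0.9]
width: 0.0453
```

```bash
python3 -c "
from h import *
s,A,c,im=st('wrist_9');
t=np.array([.5665,.2165,.25]);print(A.T@(t-s['eef_pos']))
"
```

```text
t 8.78 q [ 0.411  0.119 -0.212  0.    -1.237 -0.531] pos [0.5452 0.0281 0.2787] jawyaw 3.0213 F [-0.01  0.39 -0.87] M [0.016 0.073 0.026] w 0.0453
[ 0.02903118 -0.1895921   0.00161932]
```

View pics/wrist_9.png

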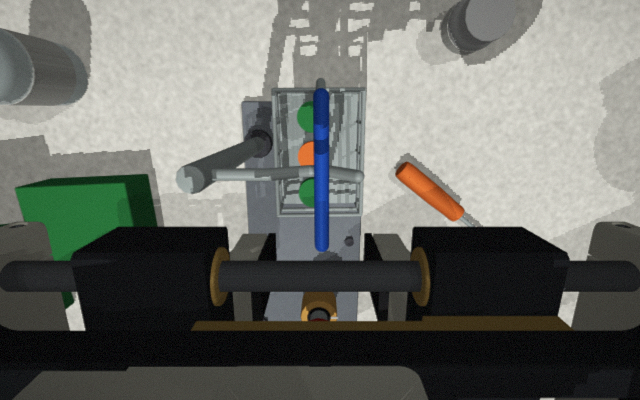

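jog_arm:
  motion:
    - {"dx": 0,"dy": -0.216,"dz": 0.044,"twist": -58}
    - {"dx": 0,"dy": -0.216,"dz": 0.044,"twist": -58}
    - {"dx": 0,"dy": -0.216,"dz": 0.044,"twist": -58}
    - {"dx": 0.03,"dy": -0.216,"dz": 0.044,"twist": -58}
    - {"dx": 0.03,"dy": -0.216,"dz": 0.044,"twist": -58}
    - {"dx": 0.03,"dy": -0.216,"dz": 0.044,"twist": -58}
    - {"dx": 0.03,"dy": -0.216,"dz": 0.044,"twist": -58}
    - {"dx": 0.03,"dy": -0.216,"dz": 0.044,"twist": -58}
    - {"dx": 0.03,"dy": -0.216,"dz": 0.044,"twist": -58}
    - {"dx": 0.03,"dy": -0.216,"dz": 0.044,"twist": -58}
    - {"dx": 0.03,"dy": -0.216,"dz": 0.044,"twist": -58}
  gripper: 0.07

```text
t: 9.75
eef_pos: [0.5265, 0.2472, 0.2461]
ee_rot: [-0.302, 1.57, -2.556]
force: [0.2, -0.3, 0.7]
width: 0.07
```

```bash
python3 -c "
from h import *
s,A,c,im=st('wrist_10');print(proj(c,[[.5665,.2165,.108],[.5665,.2165,.052]]))
import pickle;pickle.dump((c,s),open('w10.pkl','wb'))
"
```

```text
t 9.75 q [ 0.775  0.201 -0.186 -0.    -1.184  0.113] pos [0.5265 0.2472 0.2461] jawyaw 4.0291 F [ 0.19 -0.3   0.66] M [ 0.007  0.143 -0.019] w 0.07
[[317.97329802 133.56752691]
 [318.24054182 129.81991772]]
```

View pics/wrist_10.png

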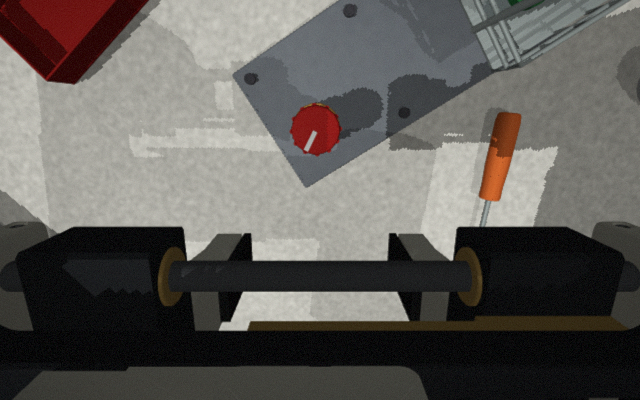

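```bash
python3 -c "
from h import *
import pickle;c,s=pickle.load(open('w10.pkl','rb'))
A=R.from_euler('xyz',s['ee_rot']).as_matrix()
im=cv2.imread('pics/wrist_10.png');h=cv2.cvtColor(im,cv2.COLOR_BGR2HSV)
m=(((h[...,0]<8)|(h[...,0]>172))&(h[...,1]>150)&(h[...,2]>60)).astype(np.uint8);m[:90]=0;m[170:]=0;m[:,:280]=0;m[:,350:]=0
ys,xs=np.nonzero(m);(ctr,r)=cv2.minEnclosingCircle(np.c_[xs,ys].astype(np.float32));print(ctr,r)
k=ray(c,ctr,.105);print(k,A.T@(k-s['eef_pos']), A.T@(ray(c,ctr,.108)-s['eef_pos']))
cv2.imwrite('pics/k10.png',cv2.resize(im[90:170,275:365],None,fx=7,fy=7,interpolation=cv2.INTER_CUBIC))
"
```

```text
(315.4613342285156, 128.99171447753906) 26.188594818115234
[0.57068871 0.21586479 0.105     ] [ 0.1410534   0.05406569 -0.00367159] [ 0.13805339  0.05422476 -0.0036319 ]
```

View pics/k10.png

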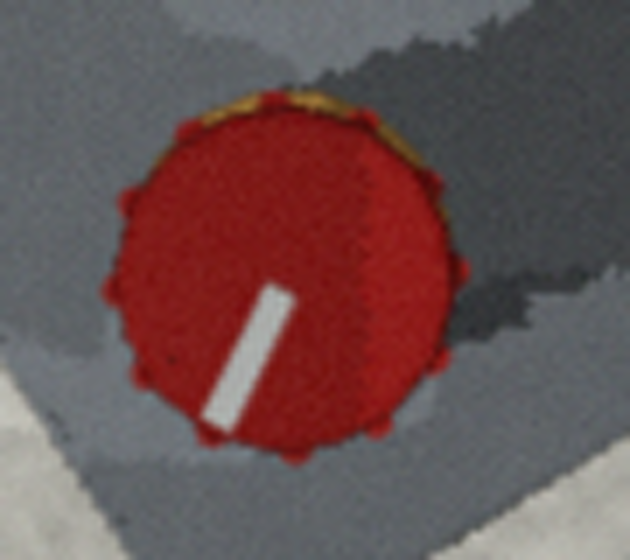

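The knob's top is centred at (315.6,129.3), with the stripe pointing down-left to (306,150). I'll centre over it and descend.

jog_arm:
  motion:
    - {"dx": 0.02,"dy": 0.036,"dz": -0.0024,"twist": 0}
    - {"dx": 0.05,"dy": 0.054,"dz": -0.0036,"twist": 0}
    - {"dx": 0.088,"dy": 0.054,"dz": -0.0036,"twist": 0}
    - {"dx": 0.122,"dy": 0.054,"dz": -0.0036,"twist": 0}
    - {"dx": 0.147,"dy": 0.054,"dz": -0.0036,"twist": 0}
    - {"dx": 0.158,"dy": 0.054,"dz": -0.0036,"twist": 0}
    - {"dx": 0.158,"dy": 0.054,"dz": -0.0036,"twist": 0}

```text
t: 10.38
eef_pos: [0.5697, 0.2151, 0.0859]
ee_rot: [-0.274, 1.566, -2.526]
force: [-0.9, -0.0, 0.7]
width: 0.0698
```

jog_arm:
  motion:
    - {"dx": 0,"dy": 0,"dz": 0,"twist": 0}
    - {"dx": 0,"dy": 0,"dz": 0,"twist": 0}
    - {"dx": 0,"dy": 0,"dz": 0,"twist": 0}
    - {"dx": 0,"dy": 0,"dz": 0,"twist": 0}
    - {"dx": 0,"dy": 0,"dz": 0,"twist": 0}
    - {"dx": 0,"dy": 0,"dz": 0,"twist": 0}
    - {"dx": 0,"dy": 0,"dz": 0,"twist": 0}
  gripper: 0.0
  newtons: 25

```text
t: 10.97
eef_pos: [0.5709, 0.2162, 0.0897]
ee_rot: [1.927, 1.57, -0.322]
force: [-2.8, -2.4, 6.0]
width: 0.0415
```

```bash
python3 -c "
from h import *
st('wrist_11')
"
```

```text
t 10.97 q [ 0.682  0.385 -0.318  0.    -0.868  0.21 ] pos [0.5709 0.2162 0.0897] jawyaw 4.0336 F [-2.78 -2.36  5.99] M [-0.814  1.234  0.018] w 0.0415
```

View pics/wrist_11.png

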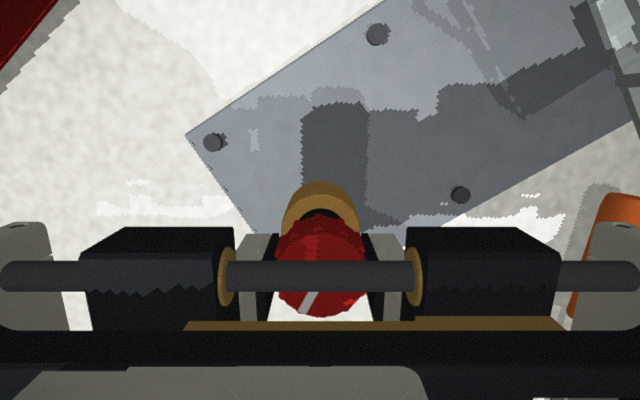

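The knob is held between the jaws, seen at (320,267). Now I turn it backward.

jog_arm:
  motion:
    - {"dx": 0,"dy": 0,"dz": 0,"twist": -4}
    - {"dx": 0,"dy": 0,"dz": 0,"twist": -10}
    - {"dx": 0,"dy": 0,"dz": 0,"twist": -17}
    - {"dx": 0,"dy": 0,"dz": 0,"twist": -24}
    - {"dx": 0,"dy": 0,"dz": 0,"twist": -31}
    - {"dx": 0,"dy": 0,"dz": 0,"twist": -38}
    - {"dx": 0,"dy": 0,"dz": 0,"twist": -45}
    - {"dx": 0,"dy": 0,"dz": 0,"twist": -50}
    - {"dx": 0,"dy": 0,"dz": 0,"twist": -50}

```text
t: 11.77
eef_pos: [0.5709, 0.2163, 0.0898]
ee_rot: [1.766, 1.57, 0.395]
force: [-3.8, -1.0, 5.7]
width: 0.0414
```

```bash
python3 -c "
from h import *
st('wrist_12');st()
"
```

```text
t 11.77 q [ 0.682  0.385 -0.318  0.    -0.867  1.088] pos [0.5709 0.2163 0.0898] jawyaw 4.912 F [-3.78 -0.96  5.74] M [-0.459  1.486  0.047] w 0.0414
t 11.82 q [ 0.682  0.385 -0.318  0.    -0.867  1.084] pos [0.5708 0.2163 0.0897] jawyaw 4.9078 F [-3.16 -1.45  6.65] M [-0.558  1.486  0.106] w 0.041
```

View pics/wrist_12.png

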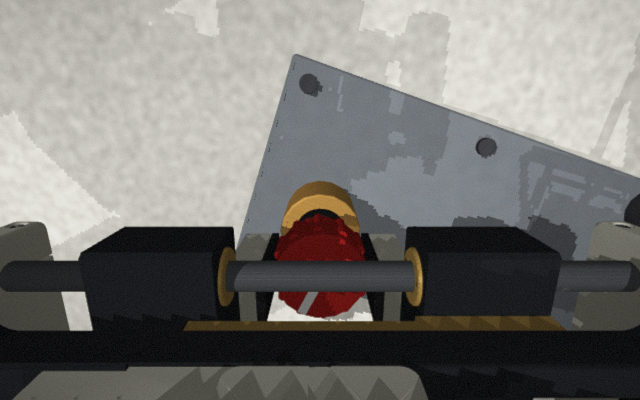

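jog_arm:
  motion:
    - {"dx": 0,"dy": 0,"dz": 0,"twist": -6}
    - {"dx": 0,"dy": 0,"dz": 0,"twist": -12}
    - {"dx": 0,"dy": 0,"dz": 0,"twist": -12}

```text
t: 12.07
eef_pos: [0.5708, 0.2164, 0.0891]
ee_rot: [2.504, 1.571, 1.341]
force: [-1.9, -1.7, 2.2]
width: 0.0416
```

jog_arm:
  motion:
    - {"dx": 0,"dy": 0,"dz": 0,"twist": -6}
    - {"dx": 0,"dy": 0,"dz": 0,"twist": -12}
    - {"dx": 0,"dy": 0,"dz": 0,"twist": -12}

```text
t: 12.32
eef_pos: [0.5707, 0.2163, 0.0884]
ee_rot: [-1.987, 1.57, -2.944]
force: [-0.6, -1.5, -0.8]
width: 0.041
```

```bash
python3 -c "
from h import *
st()"
```

```text
t 12.32 q [ 0.682  0.386 -0.319 -0.    -0.866  1.503] pos [0.5707 0.2163 0.0884] jawyaw 5.3262 F [-0.58 -1.53 -0.75] M [-0.223  0.545 -0.033] w 0.041
```

The upward push is gone and z fell by 1.4 mm, so the bolt is past the thread edge. I'll open to let it drop.

jog_arm:
  motion:
    - {"dx": 0,"dy": 0,"dz": 0,"twist": 0}
    - {"dx": 0,"dy": 0,"dz": 0,"twist": 0}
    - {"dx": 0,"dy": 0,"dz": 0,"twist": 0}
    - {"dx": 0,"dy": 0,"dz": 0,"twist": 0}
    - {"dx": 0,"dy": 0,"dz": 0,"twist": 0}
    - {"dx": 0,"dy": 0,"dz": 0,"twist": 0}
  gripper: 0.06

```text
t: 12.82
eef_pos: [0.5711, 0.2165, 0.0886]
ee_rot: [1.454, 1.571, 0.495]
force: [-0.0, 0.1, -0.0]
width: 0.0597
```

```bash
python3 -c "
from h import *
st('wrist_13');st('side_13')
im=cv2.imread('pics/side_13.png');cv2.imwrite('pics/side_13z.png',cv2.resize(im[100:330,180:420],None,fx=2.5,fy=2.5))"
```

```text
t 12.82 q [ 0.682  0.386 -0.319  0.    -0.866  1.501] pos [0.5711 0.2165 0.0886] jawyaw 5.3242 F [-0.02  0.09 -0.05] M [-0.092  0.088 -0.024] w 0.0597
t 12.87 q [ 0.682  0.386 -0.319  0.    -0.866  1.501] pos [0.5711 0.2165 0.0886] jawyaw 5.3244 F [ 0.7  -0.15  0.58] M [-0.105  0.109 -0.051] w 0.06
```

View pics/wrist_13.png

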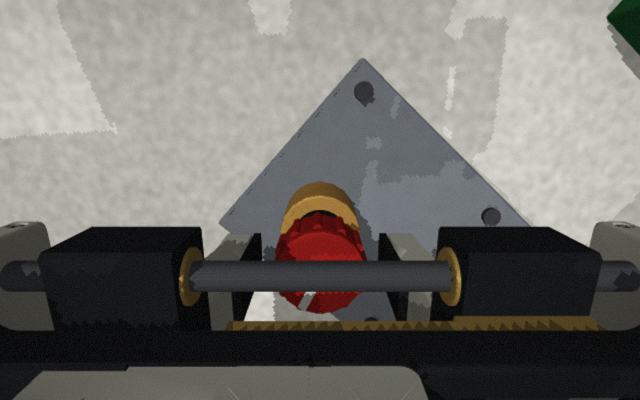

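View pics/side_13z.png

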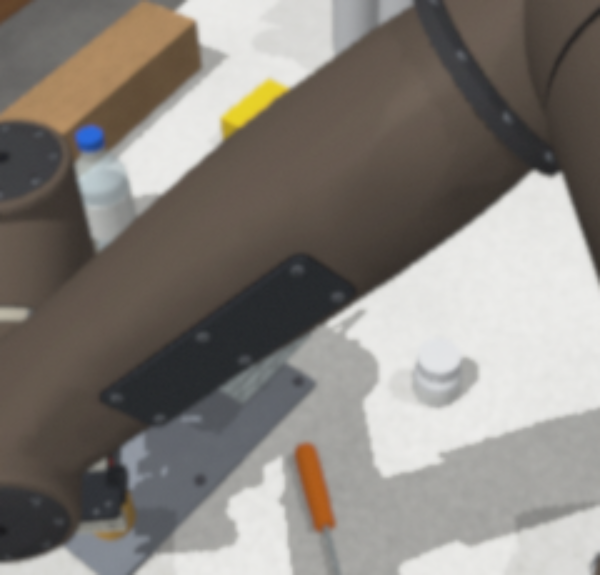

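```bash
python3 -c "
from h import *
s,A=st();c=cam('wrist')
for k in(0,.005):
  th=np.linspace(0,6.28,200)
  for zt in(.108,.082):
    p=proj(c,np.c_[.5711+.0205*np.cos(th),.2163+.0205*np.sin(th),np.full(200,zt-k)]);print(k,zt,p.min(0).round(1),p.max(0).round(1))
a=[cv2.imread(f'pics/wrist_{i}.png')[180:330,220:420] for i in(12,13)]
cv2.imwrite('pics/cmp.png',cv2.resize(np.hstack(a),None,fx=2,fy=2))
"
```

```text
t 12.92 q [ 0.682  0.386 -0.319 -0.    -0.866  1.501] pos [0.571  0.2165 0.0886] jawyaw 5.3246 F [0.13 0.66 0.42] M [-0.071  0.095  0.032] w 0.0594
0 0.108 [273.5 234. ] [369.2 320.5]
0 0.082 [280.5 214.8] [361.7 289.9]
0.005 0.108 [275.1 229.7] [367.6 313.8]
0.005 0.082 [281.6 211.8] [360.6 285. ]
```

View pics/cmp.png

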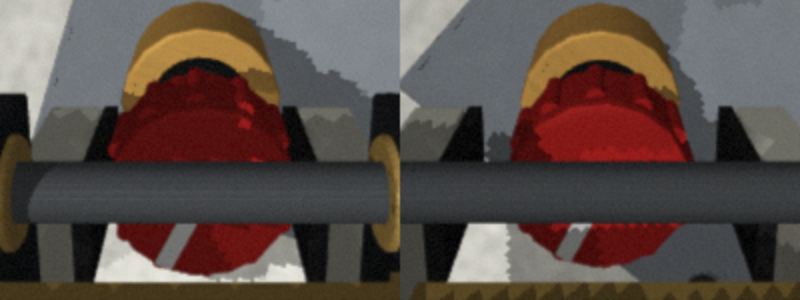

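The knob's lower edge moved from row 317.5 to 313, which matches the predicted 313.8 for a 5 mm sink, so the bolt has dropped. I'll lower 5 mm and regrip.

jog_arm:
  motion:
    - {"dx": 0.003,"dy": 0,"dz": 0,"twist": 0}
    - {"dx": 0.005,"dy": 0,"dz": 0,"twist": 0}
    - {"dx": 0.005,"dy": 0,"dz": 0,"twist": 0}

```text
t: 13.17
eef_pos: [0.5706, 0.2162, 0.0829]
ee_rot: [-1.676, 1.57, -2.634]
force: [0.7, -0.1, -0.6]
width: 0.0599
```

jog_arm:
  motion:
    - {"dx": 0,"dy": 0,"dz": 0,"twist": 0}
    - {"dx": 0,"dy": 0,"dz": 0,"twist": 0}
    - {"dx": 0,"dy": 0,"dz": 0,"twist": 0}
    - {"dx": 0,"dy": 0,"dz": 0,"twist": 0}
    - {"dx": 0,"dy": 0,"dz": 0,"twist": 0}
    - {"dx": 0,"dy": 0,"dz": 0,"twist": 0}
  gripper: 0.0
  newtons: 25

```text
t: 13.67
eef_pos: [0.5711, 0.2164, 0.0836]
ee_rot: [1.307, 1.571, 0.349]
force: [0.3, -1.0, 0.4]
width: 0.0413
```

```bash
python3 -c "
from h import *
st('wrist_14')"
```

```text
t 13.67 q [ 0.682  0.392 -0.323  0.    -0.855  1.502] pos [0.5711 0.2164 0.0836] jawyaw 5.325 F [ 0.26 -1.01  0.38] M [-0.252 -0.007 -0.042] w 0.0413
```

View pics/wrist_14.png

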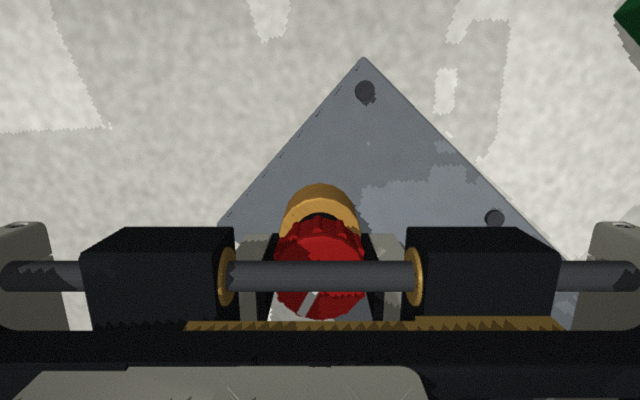

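It is gripped again, with the knob's lower edge at row 320 and the stripe unchanged. Now I turn forward and follow the thread down.

jog_arm:
  motion:
    - {"dx": 0.0001,"dy": 0,"dz": 0,"twist": 7}
    - {"dx": 0.0003,"dy": 0,"dz": 0,"twist": 14}
    - {"dx": 0.0005,"dy": 0,"dz": 0,"twist": 21}
    - {"dx": 0.0006,"dy": 0,"dz": 0,"twist": 28}
    - {"dx": 0.0008,"dy": 0,"dz": 0,"twist": 35}
    - {"dx": 0.0009,"dy": 0,"dz": 0,"twist": 42}
    - {"dx": 0.0011,"dy": 0,"dz": 0,"twist": 49}
    - {"dx": 0.0012,"dy": 0,"dz": 0,"twist": 56}
    - {"dx": 0.0014,"dy": 0,"dz": 0,"twist": 63}
    - {"dx": 0.0016,"dy": 0,"dz": 0,"twist": 70}
    - {"dx": 0.0017,"dy": 0,"dz": 0,"twist": 77}
    - {"dx": 0.0019,"dy": 0,"dz": 0,"twist": 84}
    - {"dx": 0.002,"dy": 0,"dz": 0,"twist": 91}
    - {"dx": 0.0022,"dy": 0,"dz": 0,"twist": 98}
    - {"dx": 0.0023,"dy": 0,"dz": 0,"twist": 105}
    - {"dx": 0.0025,"dy": 0,"dz": 0,"twist": 112}
    - {"dx": 0.0026,"dy": 0,"dz": 0,"twist": 119}
    - {"dx": 0.0028,"dy": 0,"dz": 0,"twist": 126}
    - {"dx": 0.0028,"dy": 0,"dz": 0,"twist": 126}

```text
t: 15.3
eef_pos: [0.5706, 0.2156, 0.0806]
ee_rot: [0.857, 1.569, -2.306]
force: [-0.5, -3.8, 1.3]
width: 0.0415
```

```bash
python3 -c "
from h import *
st('wrist_15')"
```

```text
t 15.3 q [ 0.681  0.395 -0.327  0.    -0.85  -0.703] pos [0.5706 0.2156 0.0806] jawyaw 3.1198 F [-0.48 -3.81  1.26] M [-1.285  0.217 -0.079] w 0.0415
```

View pics/wrist_15.png

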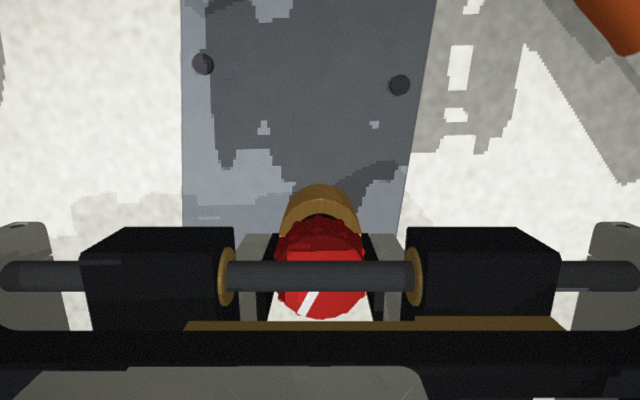

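The stripe stays fixed in the jaws at (310,302) and forces are small, so the knob is turning with the gripper. Second part:

jog_arm:
  motion:
    - {"dx": 0.0001,"dy": 0,"dz": 0,"twist": 7}
    - {"dx": 0.0003,"dy": 0,"dz": 0,"twist": 14}
    - {"dx": 0.0005,"dy": 0,"dz": 0,"twist": 21}
    - {"dx": 0.0006,"dy": 0,"dz": 0,"twist": 28}
    - {"dx": 0.0008,"dy": 0,"dz": 0,"twist": 35}
    - {"dx": 0.0009,"dy": 0,"dz": 0,"twist": 42}
    - {"dx": 0.0011,"dy": 0,"dz": 0,"twist": 49}
    - {"dx": 0.0012,"dy": 0,"dz": 0,"twist": 56}
    - {"dx": 0.0014,"dy": 0,"dz": 0,"twist": 63}
    - {"dx": 0.0016,"dy": 0,"dz": 0,"twist": 70}
    - {"dx": 0.0017,"dy": 0,"dz": 0,"twist": 77}
    - {"dx": 0.0019,"dy": 0,"dz": 0,"twist": 84}
    - {"dx": 0.002,"dy": 0,"dz": 0,"twist": 91}
    - {"dx": 0.0022,"dy": 0,"dz": 0,"twist": 98}
    - {"dx": 0.0023,"dy": 0,"dz": 0,"twist": 105}
    - {"dx": 0.0025,"dy": 0,"dz": 0,"twist": 112}
    - {"dx": 0.0026,"dy": 0,"dz": 0,"twist": 119}
    - {"dx": 0.0028,"dy": 0,"dz": 0,"twist": 126}
    - {"dx": 0.0028,"dy": 0,"dz": 0,"twist": 126}

```text
t: 16.93
eef_pos: [0.5703, 0.2164, 0.0778]
ee_rot: [2.399, 1.57, -2.959]
force: [-4.3, -1.0, 1.7]
width: 0.0415
```

```bash
python3 -c "
from h import *
st('wrist_16')"
```

```text
t 16.93 q [ 6.820e-01  3.980e-01 -3.290e-01 -1.000e-03 -8.440e-01 -2.898e+00] pos [0.5703 0.2164 0.0778] jawyaw 0.9253 F [-4.31 -1.04  1.73] M [-0.349  1.356 -0.081] w 0.0415
```

View pics/wrist_16.png

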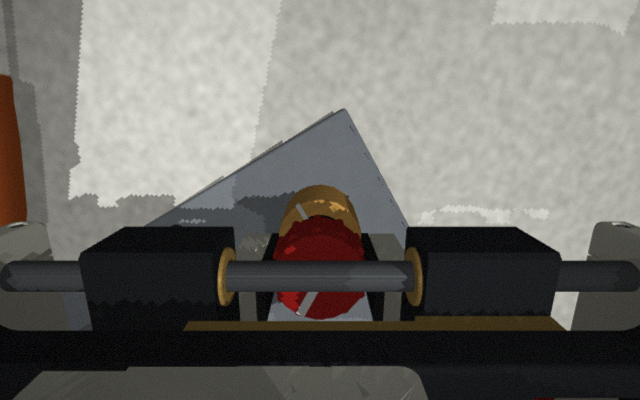

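The stripe is still fixed in the jaws at (307,302) after 252° forward. I'll release, swing back 126° and regrip for the rest.

jog_arm:
  motion:
    - {"dx": 0,"dy": 0,"dz": 0,"twist": 0}
    - {"dx": 0,"dy": 0,"dz": 0,"twist": 0}
    - {"dx": 0,"dy": 0,"dz": 0,"twist": 0}
    - {"dx": 0,"dy": 0,"dz": 0,"twist": 0}
  gripper: 0.06

```text
t: 17.32
eef_pos: [0.5714, 0.2167, 0.0781]
ee_rot: [-0.422, 1.57, 0.507]
force: [0.9, 0.4, -0.3]
width: 0.0589
```

jog_arm:
  motion:
    - {"dx": 0,"dy": 0,"dz": 0,"twist": -126}
    - {"dx": 0,"dy": 0,"dz": 0,"twist": -126}
    - {"dx": 0,"dy": 0,"dz": 0,"twist": -126}
    - {"dx": 0,"dy": 0,"dz": 0,"twist": -126}
    - {"dx": 0,"dy": 0,"dz": 0,"twist": -126}
    - {"dx": 0,"dy": 0,"dz": 0,"twist": -126}
    - {"dx": 0,"dy": 0,"dz": 0,"twist": -126}
    - {"dx": 0,"dy": 0,"dz": 0,"twist": -126}
    - {"dx": 0,"dy": 0,"dz": 0,"twist": -126}
    - {"dx": 0,"dy": 0,"dz": 0,"twist": -126}
    - {"dx": 0,"dy": 0,"dz": 0,"twist": -126}
    - {"dx": 0,"dy": 0,"dz": 0,"twist": -126}
    - {"dx": 0,"dy": 0,"dz": 0,"twist": -126}
    - {"dx": 0,"dy": 0,"dz": 0,"twist": -126}
    - {"dx": 0,"dy": 0,"dz": 0,"twist": -126}
    - {"dx": 0,"dy": 0,"dz": 0,"twist": -126}
    - {"dx": 0,"dy": 0,"dz": 0,"twist": -126}
    - {"dx": 0,"dy": 0,"dz": 0,"twist": -126}
    - {"dx": 0,"dy": 0,"dz": 0,"twist": -126}

```text
t: 18.9
eef_pos: [0.5713, 0.2166, 0.078]
ee_rot: [-2.575, 1.57, 0.556]
force: [0.3, -1.2, 0.1]
width: 0.0602
```

jog_arm:
  motion:
    - {"dx": 0,"dy": 0,"dz": 0,"twist": 0}
    - {"dx": 0,"dy": 0,"dz": 0,"twist": 0}
    - {"dx": 0,"dy": 0,"dz": 0,"twist": 0}
    - {"dx": 0,"dy": 0,"dz": 0,"twist": 0}
    - {"dx": 0,"dy": 0,"dz": 0,"twist": 0}
    - {"dx": 0,"dy": 0,"dz": 0,"twist": 0}
  gripper: 0.0
  newtons: 25

```text
t: 19.4
eef_pos: [0.5707, 0.2165, 0.0779]
ee_rot: [0.106, 1.57, -3.052]
force: [-1.8, 1.1, 1.2]
width: 0.0413
```

```bash
python3 -c "
from h import *
st('wrist_17')"
```

```text
t 19.4 q [ 0.682  0.398 -0.329 -0.    -0.844 -0.698] pos [0.5707 0.2165 0.0779] jawyaw 3.1254 F [-1.79  1.08  1.25] M [ 0.196  0.75  -0.058] w 0.0413
```

View pics/wrist_17.png

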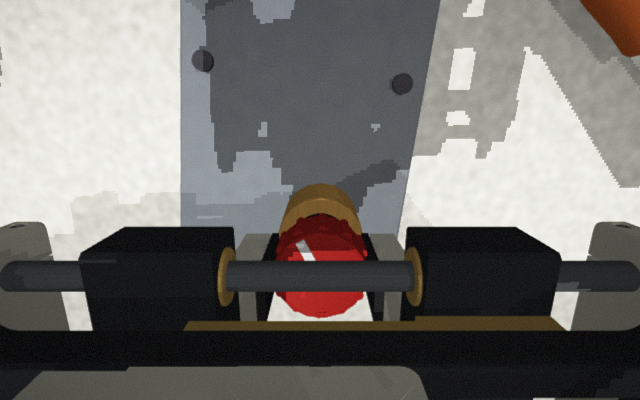

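The stripe now points up-left at (302,246), so the bolt stayed put while the gripper swung back. Last 126°:

jog_arm:
  motion:
    - {"dx": 0.0001,"dy": 0,"dz": 0,"twist": 7}
    - {"dx": 0.0003,"dy": 0,"dz": 0,"twist": 14}
    - {"dx": 0.0005,"dy": 0,"dz": 0,"twist": 21}
    - {"dx": 0.0006,"dy": 0,"dz": 0,"twist": 28}
    - {"dx": 0.0008,"dy": 0,"dz": 0,"twist": 35}
    - {"dx": 0.0009,"dy": 0,"dz": 0,"twist": 42}
    - {"dx": 0.0011,"dy": 0,"dz": 0,"twist": 49}
    - {"dx": 0.0012,"dy": 0,"dz": 0,"twist": 56}
    - {"dx": 0.0014,"dy": 0,"dz": 0,"twist": 63}
    - {"dx": 0.0016,"dy": 0,"dz": 0,"twist": 70}
    - {"dx": 0.0017,"dy": 0,"dz": 0,"twist": 77}
    - {"dx": 0.0019,"dy": 0,"dz": 0,"twist": 84}
    - {"dx": 0.002,"dy": 0,"dz": 0,"twist": 91}
    - {"dx": 0.0022,"dy": 0,"dz": 0,"twist": 98}
    - {"dx": 0.0023,"dy": 0,"dz": 0,"twist": 105}
    - {"dx": 0.0025,"dy": 0,"dz": 0,"twist": 112}
    - {"dx": 0.0026,"dy": 0,"dz": 0,"twist": 119}
    - {"dx": 0.0028,"dy": 0,"dz": 0,"twist": 126}
    - {"dx": 0.0028,"dy": 0,"dz": 0,"twist": 126}
    - {"dx": 0.0028,"dy": 0,"dz": 0,"twist": 126}

```text
t: 21.12
eef_pos: [0.5708, 0.2158, 0.0751]
ee_rot: [-3.04, 1.57, -2.109]
force: [-0.4, -3.5, 1.2]
width: 0.0416
```

```bash
python3 -c "
from h import *
st('wrist_18');st('top_18');st('side_18')
s,A=st();c=cam('wrist');th=np.linspace(0,6.28,200)
for k in(.0115,.0137,.0155):
    p=proj(c,np.c_[.5711+.0205*np.cos(th),.2163+.0205*np.sin(th),np.full(200,.108-k)]);print(k,p.min(0).round(1),p.max(0).round(1))
im=cv2.imread('pics/top_18.png');cv2.imwrite('pics/top_18z.png',cv2.resize(im[80:280,130:400],None,fx=2.8,fy=2.8))
im=cv2.imread('pics/wrist_18.png');cv2.imwrite('pics/wrist_18z.png',cv2.resize(im[170:340,220:420],None,fx=3.5,fy=3.5))
"
```

```text
t 21.12 q [ 0.681  0.402 -0.332  0.    -0.838 -2.893] pos [0.5708 0.2158 0.0751] jawyaw 0.9303 F [-0.44 -3.47  1.17] M [-1.359  0.209 -0.105] w 0.0416
t 21.17 q [ 0.681  0.402 -0.332  0.    -0.838 -2.892] pos [0.5708 0.2158 0.0751] jawyaw 0.9308 F [-0.25 -3.72  0.77] M [-1.483  0.264 -0.025] w 0.0417
t 21.22 q [ 0.681  0.402 -0.332  0.    -0.838 -2.893] pos [0.5708 0.2159 0.0751] jawyaw 0.9304 F [-0.75 -4.    1.17] M [-1.639  0.281 -0.039] w 0.0417
t 21.27 q [ 0.681  0.402 -0.332  0.    -0.838 -2.894] pos [0.5708 0.2159 0.0751] jawyaw 0.9297 F [-0.52 -4.18  1.72] M [-1.773  0.225 -0.015] w 0.0414
0.0115 [272.7 236.9] [369.5 324.2]
0.0137 [273.4 235. ] [368.8 321.1]
0.0155 [273.9 233.4] [368.2 318.7]
```

View pics/wrist_18z.png

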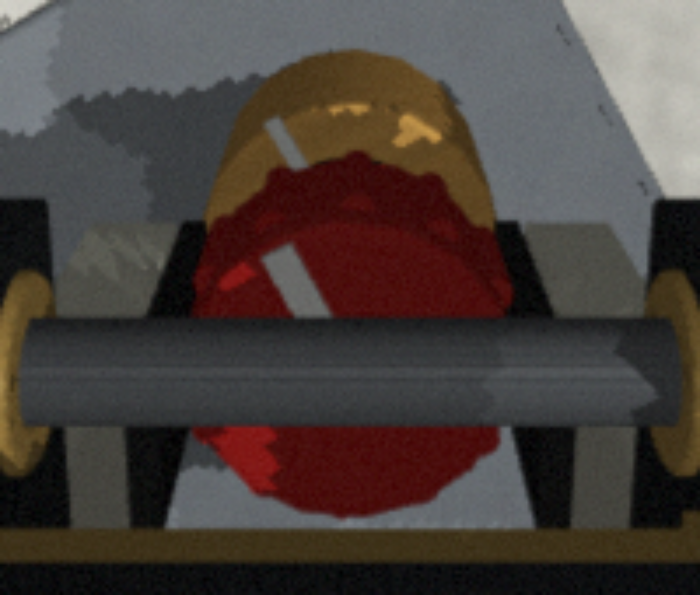

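View pics/top_18z.png

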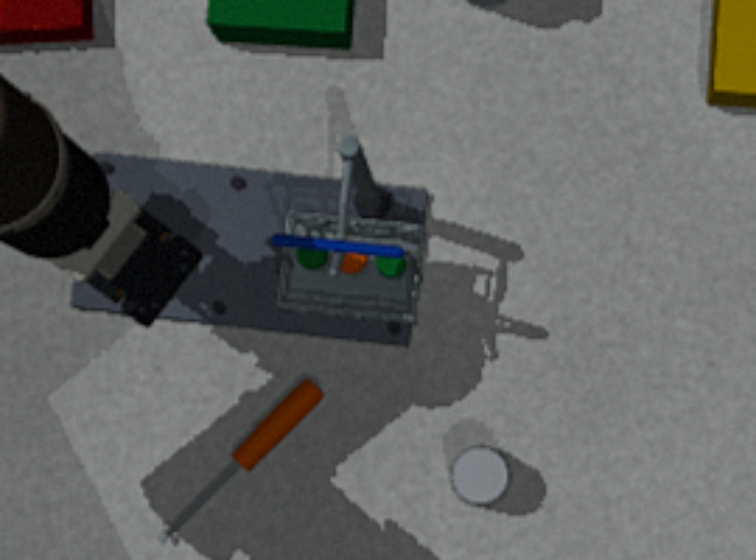

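View pics/side_18.png

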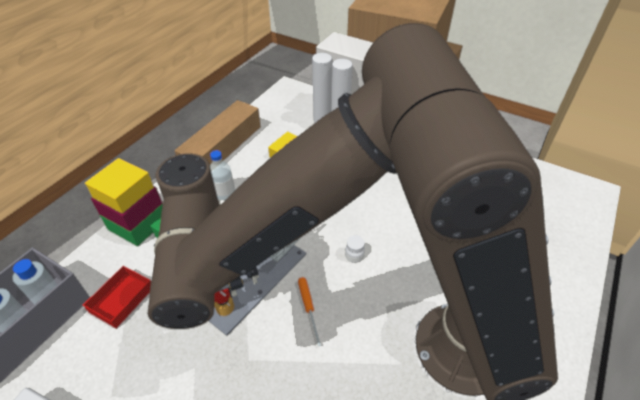

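```bash
python3 -c "
from h import *
T=cam('top')
print('bar',ray(T,(250.9,167.9),.214),'seat px', proj(T,[[.5426,-.0062,.214],[.540,-.003,.214]]))
st()"
```

```text
bar [ 0.54082006 -0.00321592  0.214     ] seat px [[252.23732003 167.10654558]
 [250.80148171 168.26171646]]
t 21.27 q [ 0.681  0.402 -0.332  0.    -0.838 -2.894] pos [0.5708 0.2159 0.0751] jawyaw 0.9297 F [-0.52 -4.18  1.72] M [-1.773  0.225 -0.015] w 0.0414
```

The bar's centre is within about 3 mm of the seat and all the other checks agree, so I'm handing in.

```bash
python3 -c "
from station import arm
print(arm.job_done())"
```

```text
the job is handed in; nothing more can be done
None
```

The basket is hanging on the hook, released. The bolt is started one full turn, and the gripper is still closed on the red knob. I handed the job in at about 21 s of the 72 s allowed; it reports no verdict.

- **Basket:** I gripped the handle about 28 mm off centre so the fingers cleared the hook. In the last top view the bar's centre is about 3 mm or less from my estimate of the seat, and nothing is touching the basket.
- **Drop:** I turned the bolt back about 74° and opened the fingers. The wrist camera showed the knob sink about 5 mm, so it had dropped onto the thread.
- **Forward turn:** I turned it forward 378° in two grips, to about 6.1–6.5 rad. The target is 6.28. The stripe stayed fixed in the jaws while turning and finished roughly in line with the mark on the boss.
- **Sink:** The tool's travel puts the bolt about 13.5–14 mm down. The knob's edge in the image read 1–2 mm deeper (about 14.5–15.5 mm), so the two disagree slightly. Both are within 11–16.5 mm.
- **Grip:** 25 N was commanded and the fingers are 41 mm apart on the knob. About 4 N of sideways force was left at the wrist.
- **Other things on the bench:** The last pictures show no sign that anything was disturbed. I did not measure this, and the last views don't show the cup clearly.

Two small hitches along the way: the first move call was refused because a key was missing, so I sent it again. The top and side cameras disagreed by up to about 7 mm, so I used the wrist camera for the final positions.

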